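# Tip a flat test bar up and lay it on the measuring plate

## Task

Two flat printed test bars lie sunk in the tip-up holder, one straight and one with a narrow waist. Press down the near end of the waisted bar until it has tipped up all the way, take it by its raised end, and lay it flat in the middle of the dark measuring plate, lengthwise along the plate, without dropping it. Leave the straight bar lying flat in its place.

Things in the scene. Friction and masses are not known exactly. Their poses are not given: they have to be found in the camera images.
- waisted_bar: white flat test bar with a narrow waist (dog-bone): 110 x 36 x 6 mm, 50 g; the two ends are 36 mm wide for 32 mm of length each, then taper to a 20 mm wide waist. Origin: centre of the underside; x along the bar, pointing to the end that rises when tipped (the end away from the robot); z up out of its upper face. It may lie in the left or the right pocket.
- plain_bar: white straight rectangular bar, 110 x 36 x 6 mm, 50 g, in the other pocket. Origin and axes as for the waisted bar. Stays where it is.
- holder: grey tip-up holder, fixed, 134 x 128 x 40 mm high. Origin on the bench under the middle of its pivots; x along the pockets away from the robot (press end is -x), y left. Pockets at y = +31 and -31 mm hold a bar each: underside at z = 35, top at 41 mm. From x = -15 to +57 mm a pocket is 39 mm wide (no room for fingers); from x = -63 to -15 mm it is a 50 mm wide mouth for a closed gripper.
- press_left (a point): point on the top of the bar in the left pocket (y = +31 mm) as it lies flat, 42 mm from its middle toward the near end, 41 mm above the bench: a good place to press. Fixed to the holder. x, y, z axes as the holder's.
- press_right (a point): the same for the right pocket (y = -31 mm)
- measuring_plate: dark steel measuring plate, fixed, 150 mm long (x) x 90 mm wide (y), flat top 22 mm above the bench. Origin: on the bench under its centre.
- rocker_left (a joint): angle of the rocker on which the bar in the left pocket lies: 0 flat, 0.45 rad fully tipped (stop). Pivot along y at holder x = 0, z = 31 mm. Pressing the near end down with 1 to 2 N raises the far end; it stays tipped when let go. Fully tipped, the bar's far end stands about 15 mm clear of the holder's rim. A lip holds the low end; the bar may slide 2 mm to it.
- rocker_right (a joint): the same for the right pocket

How it is judged:
On the way:
1. the waisted bar is tipped up in its pocket by more than 0.36 rad (angle between the z axis of waisted_bar and the z axis of holder, either way round above 0.36 rad and z of waisted_bar in the frame of holder below 0.043 m and x of waisted_bar in the frame of holder between -0.015 and 0.015 m), for 0.2 s.
At the end, for the whole second after the job is handed in: the waisted bar lies at rest and flat on the measuring plate (within 0.06 rad), its middle within 25 mm of the plate's centre along and across, its length within 0.25 rad of the plate's; the straight bar lies flat in its pocket, moved by less than 10 mm (contact force between waisted_bar and measuring_plate above 0.1 N and angle between the z axis of waisted_bar and the z axis of measuring_plate, either way round below 0.06 rad and angle between the x axis of waisted_bar and the x axis of measuring_plate, either way round below 0.25 rad and x of waisted_bar in the frame of measuring_plate between -0.025 and 0.025 m and y of waisted_bar in the frame of measuring_plate between -0.025 and 0.025 m and linear speed of waisted_bar below 0.02 m/s and distance of plain_bar from where it was at the start of the episode below 0.01 m and angle between plain_bar's own z axis and vertical below 0.1 rad); the robot touches nothing.
It fails at once if the straight bar tipped by more than 0.15 rad or moved by more than 20 mm (angle between plain_bar's own z axis and vertical above 0.15 rad or distance of plain_bar from where it was at the start of the episode above 0.02 m).
It fails at once if the waisted bar dropped (falls freely from more than about 10 mm) (contact force between waisted_bar and the fingers below 0.05 N and linear speed of waisted_bar above 0.45 m/s).
It also fails if it takes over 45 s, if anything falls off the work surface, if the arm or the gripper's body presses on something with over 40 N, if the wrist force passes 120 N, or if a joint passes its speed limit or range.

## Robot

A 6-joint arm with a two-finger parallel gripper is mounted at the origin on a cart in front of the work surface, level with it; the furniture and walls round the work are solid. World frame = base frame: x ahead of the robot, y to its left, z up, the work surface at z = 0. Lengths are in m, angles in rad, forces in N, time in s.
With the tool pointing down it reaches from about 0.325 to 1 m from the base axis. Payload 5.1 kg.
Tool frame: the origin (TCP) lies midway between the tips of the shut fingers; the grasp point (between the pads) lies tcp_to_grasp behind it (tcp_to_grasp is the distance from the TCP to the grasp point, in m); z points along the fingers, y is the line along which they close (so a half turn about z gives the same grasp; the last joint's range is limited). The gripper opens to 85 mm and grips with 20 to 120 N. Pads are 22 mm wide; open, the fingers measure 114 mm over their backs; the gripper's body (76 mm by 85 mm) begins 54 mm behind the grasp point. The pads swing forward as they close: fully open they stand 13 mm farther back than shut.
Start: joints at [1.113, 0.124, 1.65, -0, 1.367, -0.083], TCP at [0.238, 0.605, 0.231] pointing down, gripper open.
Joint ranges: [-2.61, 2.61], [-1.02, 2.33], [0.03, 2.71], [-1.35, 4.49], [0.32, 2.68], [-2.91, 2.91]. Speed limits (rad/s): [2.57, 2.57, 3.14, 3.14, 3.14, 3.14].

## Interface

Orientations are given as [roll, pitch, yaw] about the fixed x, y, z axes, in that order (R = Rz(yaw) Ry(pitch) Rx(roll)).
In Python, from cell import * gives the robot as it stands. The module is installed in compiled form; this text tells all that it offers.
- The arm moves only by the tool move_arm, never from a script. Its argument "series" is text: rows parted by semicolons, each of 5 numbers parted by spaces: the closure, from -1 (fully open) to 1 (shut), then the shift along the tool's x, y, z each as a share of 12 cm, from -1 to 1, then the turn about the tool's z as a share of pi rad, from -1 to 1. A call has 1 to 10 rows; each row is the pose to reach, as a shift and turn from the pose commanded when the call began, along the tool's axes at that moment, turning the shorter way round; what a row does not reach only later rows make up. A row lasts 1/12 s, in which the tool goes at most 41.7 mm and 7.16 degrees, less where a joint would pass 70% of its speed; a pose out of reach is approached as far as the arm can. A call with a number of a shift or a turn outside -1 to 1 is refused whole. A call with a gripper value outside its range is refused whole. The fingers move at their own pace and stop on an object; "grip_force" is the grip in N (left out, the last holds). Time passes only in rows, so rows that repeat a pose let the fingers close. It gives the time, the measured TCP pose, the force, the opening and the grip force at its end, in the units of the state.
- observe(): the state, without advancing time (a new reading comes with each control period).
- get_image(name): name is "scene" or "top" or "wrist"; returns a dict with "image" (384x512x3 uint8, red, green, blue), "camera_matrix" (3x3 intrinsics, pixels), "k1" (the pictures are not rectified: a ray, as slopes to the right and down, at radius r is drawn at 1 + k1 r^2 times it, then the intrinsics apply), "world_from_camera" (4x4, takes a point from camera to world coordinates). Camera axes: x right, y up, looking along -z (the intrinsics and any distortion apply to the point x, -y, -z); pixel columns grow to the right and rows downward; lengths in m; the calibration is good to about 2 mm. A picture is of the moment at which its call begins. There is no depth.
- finish_job(): hands the job in; it is judged then, once.
The state is a dict: "time_s": time; "joints": joint angles; "joint_velocities": joint speeds; "joint_efforts": joint torques, N m; "tool_pos": TCP position; "tcp_rot": TCP orientation; "contact_force": force on the tool from outside, world axes, zero at the start; "wrist_torque": the same for the moment, N m; "opening": finger opening in m; "gripper_force": force on a finger pad.
Only numpy, scipy, OpenCV 4.12 (cv2) and the standard library are available. Lean on these libraries where they do the work, as an engineer would, in place of code of your own. Each camera call takes 0.05 s, during which the arm holds its last target. There are 200 camera calls.

## Working session

There is one attempt and no reset: what is moved stays moved. The work goes in short steps, Python scripts to look and compute and a tool call to move; the robot and the scene stay as the last step left them, time stands still between calls to the robot, and variables do not carry over. Pictures are saved under pics/ and viewed, at most 11 in all, crops included, and the job is handed in when it is done.

Besides the shell and the picture viewer there is one more tool, called after "Emit:" as name(argument=value, ...) on one line, values as JSON. move_arm: Moves the arm, as the interface text tells. Shift numbers are shares of 12 cm and turn numbers shares of pi rad, none past 1 either way. Its arguments: {"type":"object","properties":{"series":{"type":"string"},"grip_force":{"type":"number"}},"required":["series"]}

```bash
mkdir -p pics; cat > h.py <<'E'
from cell import *
import numpy as np, cv2
def shot(n,f):
    d=get_image(n); cv2.imwrite('pics/'+f+'.png',d['image'][:,:,::-1]); np.savez('pics/'+f+'.npz',**d); return d
def load(f): return dict(np.load('pics/'+f+'.npz'))
def rays(d,px):
    K=d['camera_matrix'];k=float(d['k1']);T=d['world_from_camera']
    p=np.atleast_2d(px).astype(float)
    s=(p-[K[0,2],K[1,2]])/[K[0,0],K[1,1]]
    rd=np.linalg.norm(s,axis=1,keepdims=True); r=rd.copy()
    for _ in range(50): r=rd/(1+k*r*r)
    s=s/(1+k*r*r)
    v=np.c_[s[:,0],-s[:,1],-np.ones(len(s))]@T[:3,:3].T
    return T[:3,3],v/np.linalg.norm(v,axis=1,keepdims=True)
def plane(d,px,z):
    o,v=rays(d,px); return o+v*((z-o[2])/v[:,2])[:,None]
def tri(ds,pxs):
    A=np.zeros((3,3));b=np.zeros(3);L=[]
    for d,p in zip(ds,pxs):
        o,v=rays(d,p);v=v[0];M=np.eye(3)-np.outer(v,v);A+=M;b+=M@o;L.append((M,o))
    x=np.linalg.solve(A,b); return x,[np.linalg.norm(M@(x-o)) for M,o in L]
E
python3 - <<'E'
from h import *
o=observe();print({k:np.round(v,3) for k,v in o.items()})
for n in('scene','top','wrist'):
    d=shot(n,n+'0');print(n,np.round(d['world_from_camera'],3).tolist(),d['k1'],d['camera_matrix'][0,0])
cv2.imwrite('pics/both0.png',np.vstack([cv2.resize(cv2.imread('pics/%s0.png'%n),(400,300)) for n in('scene','wrist')]))
E
```

```text
{'time_s': np.float64(0.0), 'joints': array([ 1.113,  0.125,  1.652, -0.   ,  1.367, -0.083]), 'joint_velocities': array([ 0.001, -0.001,  0.   , -0.001, -0.   , -0.001]), 'joint_efforts': array([ 2.0000e-03, -4.2359e+01, -3.6547e+01,  0.0000e+00,  7.0000e-03,
       -0.0000e+00]), 'tool_pos': array([0.238, 0.604, 0.23 ]), 'tcp_rot': array([-3.14 , -0.   ,  2.767]), 'contact_force': array([-0.399, -0.827,  0.865]), 'wrist_torque': array([ 0.012, -0.014,  0.03 ]), 'gripper_force': np.float64(0.0), 'opening': np.float64(0.085)}
scene [[-0.489, 0.513, -0.706, -0.089], [-0.872, -0.304, 0.383, -0.021], [-0.018, 0.803, 0.596, 0.56], [0.0, 0.0, 0.0, 1.0]] -0.002269952832587132 351.18037457812983
top [[0.013, 0.994, -0.106, 0.421], [-1.0, 0.012, -0.009, -0.321], [-0.007, 0.106, 0.994, 0.896], [0.0, 0.0, 0.0, 1.0]] -0.037207113207654616 356.90526340613076
wrist [[0.366, -0.888, -0.28, 0.166], [0.931, 0.348, 0.112, 0.634], [-0.002, -0.301, 0.954, 0.373], [0.0, 0.0, 0.0, 1.0]] -0.061064364526313857 300.1542959255145
```

View pics/top0.png

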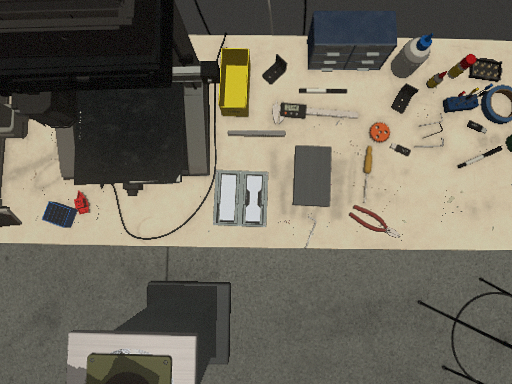

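View pics/both0.png

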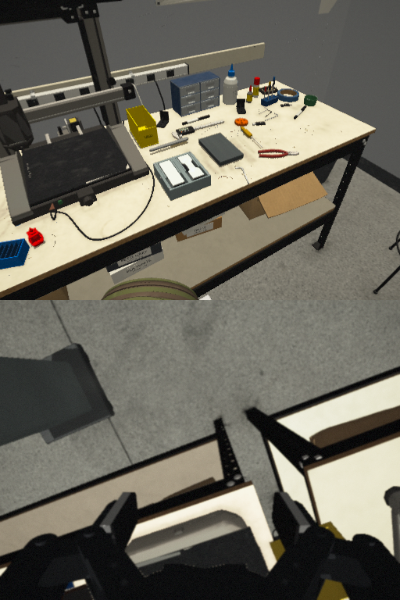

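Top view: holder at about (241,198), with the waisted bar in the right pocket (254,198) and the plain bar in the left one (229,197). The plate is at (312,176). In the scene view (800x600 scaling aside) the bars lie at about (180,170) and the plate at (222,150). The wrist camera doesn't see them yet.

```bash
cat >> h.py <<'E'
def comps(im,lo,hi,roi,amin=60):
    hsv=cv2.cvtColor(im,cv2.COLOR_RGB2HSV);m=cv2.inRange(hsv,np.array(lo),np.array(hi))
    x0,y0,x1,y1=roi;k=np.zeros_like(m);k[y0:y1,x0:x1]=m[y0:y1,x0:x1]
    cs,_=cv2.findContours(k,cv2.RETR_EXTERNAL,cv2.CHAIN_APPROX_NONE)
    return [c for c in cs if cv2.contourArea(c)>amin]
E
python3 - <<'E'
from h import *
t=load('top0');s=load('scene0')
for d,roi in((t,(205,140,345,232)),(s,(180,160,320,260))):
    hsv=cv2.cvtColor(d['image'],cv2.COLOR_RGB2HSV)
    for nm,lo,hi in(('white',(0,0,190),(180,22,255)),('plate',(0,0,50),(180,60,112)),('holder',(60,8,80),(130,80,190))):
        for c in comps(d['image'],lo,hi,roi,80):
            r=cv2.minAreaRect(c); M=cv2.moments(c);cen=(M['m10']/M['m00'],M['m01']/M['m00'])
            print(nm,np.round(cen,1),cv2.contourArea(c),np.round(cv2.boxPoints(r),1).tolist())
            if d is t:
                z={'white':.041,'plate':.022,'holder':.04}[nm]
                print('   ',np.round(plane(d,np.vstack([[cen],cv2.boxPoints(r)]),z)[:,:2],3).tolist())
for p in((229,180),(254,180),(312,176),(241,178)): print(cv2.cvtColor(t['image'],cv2.COLOR_RGB2HSV)[p[1],p[0]])
E
```

```text
white [253.2 197.8] 471.5 [[245.60000610351562, 220.0], [247.10000610351562, 175.5], [261.20001220703125, 176.0], [259.70001220703125, 220.39999389648438]]
    [[0.485, -0.295], [0.432, -0.277], [0.539, -0.279], [0.539, -0.313], [0.432, -0.311]]
white [227.5 197. ] 578.0 [[219.3000030517578, 218.8000030517578], [221.39999389648438, 174.39999389648438], [235.60000610351562, 175.10000610351562], [233.5, 219.5]]
    [[0.487, -0.233], [0.434, -0.214], [0.541, -0.217], [0.54, -0.251], [0.433, -0.248]]
plate [311.7 175.9] 2100.0 [[291.8999938964844, 204.8000030517578], [294.3999938964844, 145.0], [331.6000061035156, 146.60000610351562], [329.1000061035156, 206.39999389648438]]
    [[0.543, -0.438], [0.471, -0.389], [0.62, -0.395], [0.617, -0.488], [0.468, -0.48]]
plate [206.7 160.2] 105.5 [[205.0, 140.0], [209.0, 140.0], [209.0, 175.0], [205.0, 175.0]]
    [[0.579, -0.177], [0.63, -0.171], [0.631, -0.181], [0.542, -0.184], [0.542, -0.174]]
white [219.  220.4] 444.5 [[202.89999389648438, 209.39999389648438], [215.39999389648438, 201.10000610351562], [235.1999969482422, 230.8000030517578], [
[... 378 characters left out ...]
] 1039.0 [[252.39999389648438, 180.8000030517578], [271.1000061035156, 160.3000030517578], [312.0, 197.89999389648438], [293.29998779296875, 218.3000030517578]]
holder [222.6 221.9] 1222.0 [[196.1999969482422, 209.8000030517578], [254.6999969482422, 188.10000610351562], [268.3999938964844, 225.10000610351562], [209.89999389648438, 246.8000030517578]]
holder [251.6 207.1] 101.5 [[232.0, 198.0], [237.3000030517578, 191.0], [269.8999938964844, 215.39999389648438], [264.6000061035156, 222.5]]
holder [287.4 192.6] 293.5 [[266.79998779296875, 190.8000030517578], [294.1000061035156, 173.0], [309.0, 196.0], [281.79998779296875, 213.6999969482422]]
[103   8 211]
[ 85   7 211]
[24 15 85]
[ 55  11 139]
```

```bash
python3 - <<'E'
from h import *
t=load('top0');s=load('scene0')
for n,a,b in(('plain',(227.5,197),(219,220.4)),('waist',(253.2,197.8),(243.7,212.1)),('plate',(311.7,175.9),(282.3,188.8))):
    print(n,*[np.round(v,4) for v in tri([t,s],[a,b])])
print(tcp_to_grasp)
E
```

```text
plain [ 0.4864 -0.2334  0.0375] [0.001 0.001]
waist [ 0.4852 -0.2957  0.0366] [0.0013 0.0013]
plate [ 0.543  -0.4402  0.0148] [0.0016 0.0016]
0.0187
```

Emit:
move_arm(series="0.5 -0.65 -0.966 0 -0.11;0.5 -0.65 -0.966 0 -0.11;0.5 -0.65 -0.966 0 -0.11;0.5 -0.65 -0.966 0 -0.11")

```text
time_s: 0.48
tool_pos: [0.2683, 0.4646, 0.2303]
tcp_rot: [-3.139, -0.001, 3.114]
contact_force: [-0.2, 1.6, 0.2]
opening: 0.0388
gripper_force: 0.0
```

Heights agree with the text to within calibration. Now moving over the work.

Emit:
move_arm(series="1 -0.245 -0.97 0 0;1 -0.245 -0.97 0 0;1 -0.245 -0.97 0 0")

```text
time_s: 0.73
tool_pos: [0.2939, 0.3492, 0.2308]
tcp_rot: [-3.141, -0.0, 3.113]
contact_force: [0.4, 0.6, -0.2]
opening: 0.0009
gripper_force: 0.0
```

Emit:
move_arm(series="1 -0.245 -0.97 0 0;1 -0.245 -0.97 0 0;1 -0.245 -0.97 0 0")

```text
time_s: 0.98
tool_pos: [0.3198, 0.2319, 0.231]
tcp_rot: [-3.141, 0.0, 3.113]
contact_force: [0.3, 0.7, 0.4]
opening: -0.0001
gripper_force: 0.0
```

Emit:
move_arm(series="1 -0.245 -0.97 0 0;1 -0.245 -0.97 0 0;1 -0.245 -0.97 0 0")

```text
time_s: 1.23
tool_pos: [0.3458, 0.1147, 0.2312]
tcp_rot: [-3.141, 0.001, 3.112]
contact_force: [2.1, -0.1, 0.2]
opening: -0.0001
gripper_force: 0.0
```

Emit:
move_arm(series="1 -0.245 -0.97 0 0;1 -0.245 -0.97 0 0;1 -0.245 -0.97 0 0")

```text
time_s: 1.48
tool_pos: [0.3718, -0.0027, 0.2314]
tcp_rot: [-3.141, 0.001, 3.112]
contact_force: [1.0, 0.4, 0.1]
opening: -0.0002
gripper_force: 0.0
```

Emit:
move_arm(series="1 -0.245 -0.97 0 0;1 -0.245 -0.97 0 0;1 -0.245 -0.97 0 0")

```text
time_s: 1.73
tool_pos: [0.3978, -0.1202, 0.2313]
tcp_rot: [-3.141, 0.001, 3.111]
contact_force: [0.2, 0.2, -0.7]
opening: -0.0004
gripper_force: 0.0
```

Emit:
move_arm(series="1 -0.245 -0.97 0 0;1 -0.245 -0.97 0 0;1 -0.245 -0.97 0 0;1 -0.245 -0.97 0 0")

```text
time_s: 2.07
tool_pos: [0.4242, -0.2399, 0.2307]
tcp_rot: [-3.14, -0.001, 3.107]
contact_force: [-0.4, 0.3, 1.3]
opening: -0.0001
gripper_force: 0.0
```

```bash
python3 - <<'E'
from h import *
d=shot('wrist','w1');o=observe();print(o['tool_pos'],o['tcp_rot'],o['joints'],o['opening'],o['contact_force'],d['world_from_camera'][:3,3])
E
```

```text
[ 0.42381915 -0.23730563  0.23058566] [ 3.14066795e+00 -1.59789250e-03  3.10802271e+00] [-6.20936645e-01 -2.48474693e-01  2.00623320e+00 -1.17795123e-04
  1.38567668e+00 -2.15814050e+00] -0.00037602881263651736 [ 0.97621922  0.67242013 -0.66879481] [ 0.34696746 -0.23620866  0.37323611]
```

View pics/w1.png

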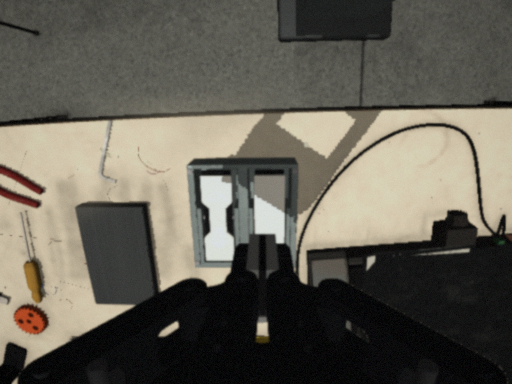

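Wrist view: waisted bar in the pocket around (217,217), plain bar partly behind the fingers at (270,205), and plate at (118,253). I'll take a second view from a place shifted toward the plate.

Emit:
move_arm(series="1 0 -0.6 0 0;1 0 -0.95 0 0;1 0 -0.95 0 0;1 0 -0.95 0 0")

```text
time_s: 2.45
tool_pos: [0.4202, -0.3519, 0.2311]
tcp_rot: [-3.14, -0.0, 3.109]
contact_force: [-0.7, 0.3, 0.3]
opening: -0.0004
gripper_force: 0.0
```

```bash
cat > m.py <<'E'
from h import *
d2=shot('wrist','w2');d1=load('w1');o=observe();print(o['tool_pos'],o['tcp_rot'],d2['world_from_camera'][:3,3])
for d,rois in((d1,((150,160,245,270),(60,190,170,315))),(d2,((200,140,400,300),(100,180,260,330)))):
    for nm,roi,lo,hi,z in(('white',rois[0],(0,0,170),(180,25,255),.041),('plate',rois[1],(0,0,20),(180,90,95),.022)):
        for c in comps(d['image'],lo,hi,roi,600):
            r=cv2.minAreaRect(c);M=cv2.moments(c);cen=(M['m10']/M['m00'],M['m01']/M['m00'])
            print(nm,np.round(cen,1),cv2.contourArea(c),np.round(plane(d,np.vstack([[cen],[r[0]],cv2.boxPoints(r)]),z)[:,:2],4).tolist())
E
python3 m.py
```

```text
[ 0.42031284 -0.34968054  0.23091454] [ 3.14066595e+00 -7.44883433e-04  3.11019096e+00] [ 0.34285235 -0.34842125  0.37355191]
white [217.2 217.4] 1880.5 [[0.4819, -0.2951], [0.482, -0.2952], [0.4303, -0.3103], [0.4301, -0.2757], [0.5386, -0.2788], [0.5392, -0.3168]]
plate [118.8 251.1] 6770.0 [[0.534, -0.4343], [0.5379, -0.4297], [0.4677, -0.483], [0.4482, -0.384], [0.6161, -0.3724], [0.6455, -0.4858]]
white [309.8 240.6] 921.5 [[0.5125, -0.2957], [0.5048, -0.2968], [0.5389, -0.3138], [0.4716, -0.314], [0.4727, -0.2807], [0.5402, -0.2785]]
white [361.7 216.8] 2261.5 [[0.483, -0.2336], [0.484, -0.2329], [0.5396, -0.2521], [0.4291, -0.2493], [0.4331, -0.215], [0.5449, -0.2144]]
plate [202.3 242.2] 5793.5 [[0.5201, -0.4325], [0.53, -0.4636], [0.4894, -0.5787], [0.4399, -0.3729], [0.5733, -0.3453], [0.6395, -0.5744]]
```

View pics/w2.png

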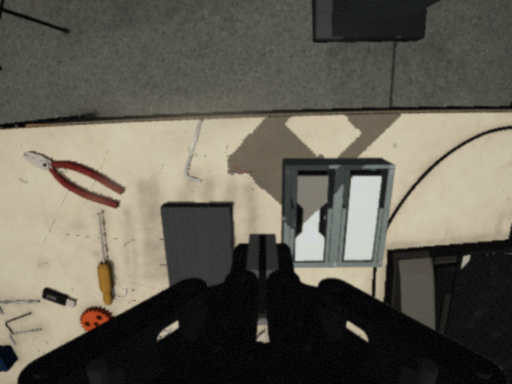

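Both wrist views put the far end of the waisted bar at x≈0.539, y≈-0.297 when cast at z=41 mm, so that height holds. Bar centre ≈(0.485,-0.2955), yaw ≈-0.03, and the tool is already aligned. Next I go to the press point (0.443,-0.294).

Emit:
move_arm(series="1 -0.175 0.467 0.2 0;1 -0.175 0.467 0.5 0;1 -0.175 0.467 0.8 0;1 -0.175 0.467 1 0;1 -0.175 0.467 1 0")

```text
time_s: 2.92
tool_pos: [0.4396, -0.2878, 0.1044]
tcp_rot: [3.133, -0.01, 3.115]
contact_force: [-0.3, 0.7, -2.1]
opening: -0.0002
gripper_force: 0.0
```

```bash
python3 - <<'E'
from h import *
o=observe();print(o['tool_pos'],o['tcp_rot'],o['contact_force'])
E
```

```text
[ 0.43960119 -0.2878214   0.10435948] [ 3.13319292 -0.01022533  3.11514024] [-0.31579912  0.69872187 -2.12957897]
```

Emit:
move_arm(series="1 0 0 0.1 0;1 0 0 0.2 0;1 0 0 0.3 0;1 0 0 0.3 0;1 0 0 0.3 0")

```text
time_s: 3.33
tool_pos: [0.4433, -0.2935, 0.0753]
tcp_rot: [3.141, -0.0, 3.112]
contact_force: [0.2, 0.2, -0.1]
opening: -0.0
gripper_force: 0.0
```

Emit:
move_arm(series="1 0 0 0.1 0;1 0 0 0.2 0;1 0 0 0.26 0;1 0 0 0.3 0;1 0 0 0.33 0;1 0 0 0.36 0;1 0 0 0.38 0;1 0 0 0.38 0")

```text
time_s: 4.0
tool_pos: [0.4433, -0.2933, 0.0293]
tcp_rot: [3.141, -0.0, 3.112]
contact_force: [0.7, -0.1, -0.1]
opening: 0.0002
gripper_force: 0.0
```

Emit:
move_arm(series="1 0 0 0.015 0;1 0 0 0.025 0;1 0 0 0.025 0;1 0 0 0.025 0")

```text
time_s: 4.33
tool_pos: [0.4436, -0.2935, 0.0269]
tcp_rot: [-3.141, 0.001, 3.112]
contact_force: [0.9, 0.4, -0.1]
opening: 0.0001
gripper_force: 0.0
```

```bash
python3 - <<'E'
from h import *
shot('scene','s1');o=observe();print(o['tool_pos'],o['contact_force'])
im=cv2.imread('pics/s1.png')[150:270,150:330];cv2.imwrite('pics/s1c.png',cv2.resize(im,None,fx=4,fy=4,interpolation=cv2.INTER_CUBIC))
E
```

```text
[ 0.44353503 -0.29348998  0.02689058] [-0.29500833 -0.6603284   0.31268722]
```

View pics/s1c.png

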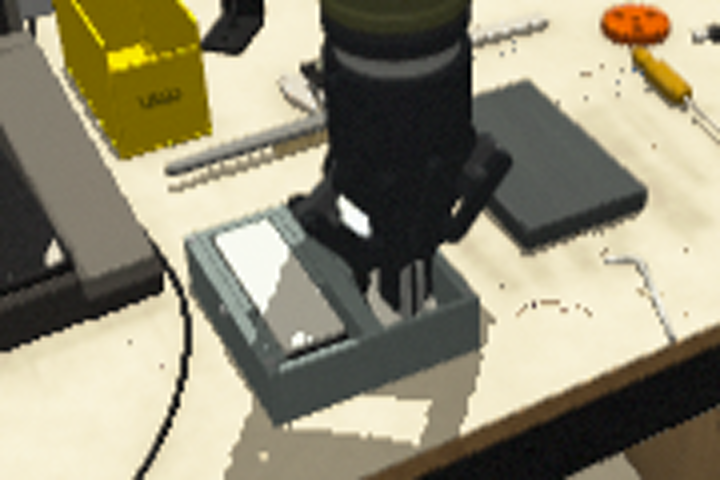

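The closed fingers are in the waisted bar's pocket at (400,285) with the plain bar still flat. I'll press on until the stop shows in the force.

Emit:
move_arm(series="1 0 0 0.01 0;1 0 0 0.02 0;1 0 0 0.02 0")

```text
time_s: 4.63
tool_pos: [0.4438, -0.2936, 0.0253]
tcp_rot: [-3.141, 0.0, 3.112]
contact_force: [-1.0, 1.4, 4.9]
opening: -0.0002
gripper_force: 2.8
```

Emit:
move_arm(series="1 0 0 0.01 0;1 0 0 0.02 0;1 0 0 0.02 0;1 0 0 0.02 0")

```text
time_s: 4.97
tool_pos: [0.444, -0.2938, 0.0248]
tcp_rot: [3.142, -0.0, 3.113]
contact_force: [-6.4, 6.4, 17.2]
opening: -0.0
gripper_force: 9.5
```

Stop reached (17 N, z=24.8 mm). Now I retreat and look at the raised end from two places.

Emit:
move_arm(series="1 0 0 -0.2 0;1 0 0 -0.5 0;1 0 0 -0.8 0;1 0 0 -1 0;1 0 0 -1 0")

```text
time_s: 5.38
tool_pos: [0.4465, -0.2959, 0.149]
tcp_rot: [-3.134, 0.01, 3.112]
contact_force: [0.7, 0.0, 1.4]
opening: -0.0001
gripper_force: 0.0
```

Emit:
move_arm(series="-1 -0.1 0.3 -0.3 0;-1 -0.1 0.55 -0.6 0;-1 -0.1 0.55 -0.6 0;-1 -0.1 0.55 -0.6 0")

```text
time_s: 5.72
tool_pos: [0.4591, -0.2272, 0.2174]
tcp_rot: [-3.138, 0.006, 3.115]
contact_force: [1.4, -0.1, -0.0]
opening: 0.048
gripper_force: 0.0
```

```bash
python3 - <<'E'
from h import *
d=shot('wrist','w3');o=observe();print(o['tool_pos'],o['tcp_rot'],o['opening']);shot('top','top1');shot('scene','s2')
E
```

```text
[ 0.45798399 -0.22769589  0.21488684] [-3.13948942e+00  2.44612166e-03  3.11431836e+00] 0.05537544845838295
```

Emit:
move_arm(series="-1 0 -0.3 0 0;-1 0 -0.6 0 0;-1 0 -0.95 0 0;-1 0 -0.95 0 0;-1 0 -0.95 0 0")

```text
time_s: 6.28
tool_pos: [0.4522, -0.3437, 0.2106]
tcp_rot: [3.138, -0.004, 3.108]
contact_force: [-0.8, 0.6, -0.4]
opening: 0.0856
gripper_force: 0.0
```

```bash
python3 - <<'E'
from h import *
d=shot('wrist','w4');o=observe();print(o['tool_pos'],o['tcp_rot'],o['opening'])
a=load('w3')['image'][150:300,130:330];b=d['image'][150:300,200:400]
cv2.imwrite('pics/c34.png',cv2.resize(np.hstack([a,b])[:,:,::-1],(800,300),interpolation=cv2.INTER_CUBIC))
E
```

```text
[ 0.45246471 -0.34239195  0.21096891] [ 3.13831186 -0.0036375   3.10959728] 0.08533676855554831
```

View pics/c34.png

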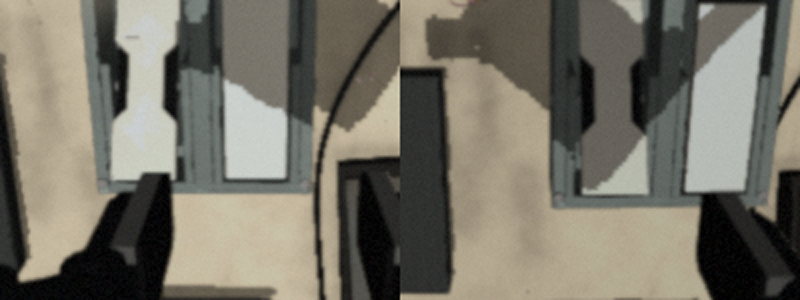

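Left crop (w3): the raised end's edge is at crop row ≈181, left corner (109,180). Right crop (w4): the corners are at (582,192) and (648,195). The bar looks tipped and the plain bar undisturbed.

```bash
python3 - <<'E'
from h import *
a=load('w3');b=load('w4');t=load('top1')
A=lambda x,y:(130+x/2-.25,150+y/2-.25);B=lambda x,y:(200+(x-400)/2-.25,150+y/2-.25)
# refine: white edge rows/cols printed
for n,p,q in(('far left corner',A(109,180),B(582,193)),('shoulderR far-taper',A(177,112),B(645,130)),('shoulderL',A(113,122),B(582,134))):
    print(n,*[np.round(v,4) for v in tri([a,b],[p,q])])
for z in(.041,.064):print(z,np.round(plane(b,[B(582,193),B(648,195)],z),4).tolist())
for c in comps(t['image'],(0,0,185),(180,25,255),(205,160,275,232),80):
    r=cv2.minAreaRect(c);print(np.round(cv2.boxPoints(r),1).tolist())
E
```

```text
far left corner [ 0.5285 -0.3142  0.064 ] [0.0007 0.0007]
shoulderR far-taper [ 0.4989 -0.2774  0.0449] [0.0013 0.0013]
shoulderL [ 0.5005 -0.3127  0.0489] [0.0006 0.0006]
0.041 [[0.5399, -0.312, 0.041], [0.5426, -0.2736, 0.041]]
0.064 [[0.5277, -0.3142, 0.064], [0.5303, -0.2786, 0.064]]
[[245.89999389648438, 216.6999969482422], [247.0, 177.89999389648438], [260.3999938964844, 178.1999969482422], [259.29998779296875, 217.0]]
```

Raised corner at z=64 mm, as expected for a full tip (63.9). Far top edge at x≈0.529, y centre ≈-0.2965. Grasp: TCP (0.517,-0.296), z≈0.043.

Emit:
move_arm(series="-0.4 -0.2 0.15 0.1 0;-0.4 -0.525 0.4 0.4 0;-0.4 -0.525 0.4 0.7 0;-0.4 -0.525 0.4 0.9 0;-0.4 -0.525 0.4 0.9 0;-0.4 -0.525 0.4 0.9 0;-0.4 -0.525 0.4 0.9 0")

```text
time_s: 6.92
tool_pos: [0.5186, -0.2958, 0.1073]
tcp_rot: [-3.141, 0.001, 3.113]
contact_force: [0.1, -0.3, 0.3]
opening: 0.0599
gripper_force: 0.0
```

Emit:
move_arm(series="-0.4 0 0 0.15 0;-0.4 0 0 0.3 0;-0.4 0 0 0.43 0;-0.4 0 0 0.5 0;-0.4 0 0 0.53 0;-0.4 0 0 0.53 0;-0.4 0 0 0.53 0", grip_force=40)

```text
time_s: 7.5
tool_pos: [0.5192, -0.2964, 0.0441]
tcp_rot: [-3.14, 0.002, 3.112]
contact_force: [0.3, -0.2, -0.1]
opening: 0.0598
gripper_force: 0.0
```

```bash
python3 - <<'E'
from h import *
shot('scene','s3');d=shot('wrist','w5');o=observe();print(o['tool_pos'],o['contact_force'])
a=cv2.imread('pics/s3.png')[150:270,170:330];a=cv2.resize(a,(400,300),interpolation=cv2.INTER_CUBIC)
b=cv2.resize(d['image'][84:384,56:456,::-1],(400,300));cv2.imwrite('pics/c5.png',np.hstack([a,b]))
E
```

```text
[ 0.51924115 -0.29635915  0.04408388] [0.07021596 0.15388497 1.20717075]
```

View pics/c5.png

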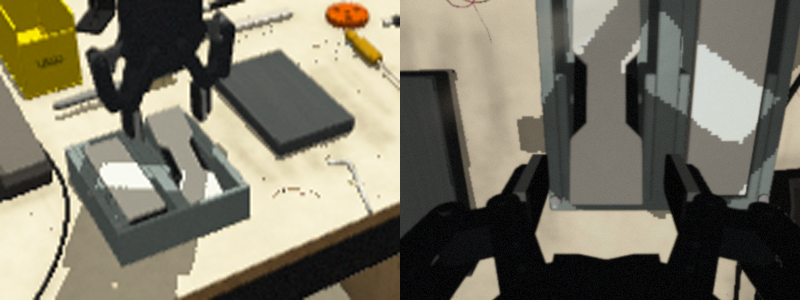

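The fingers straddle the raised end evenly: pads at ~545 and ~668 in the right half, bar end 573–642. The plain bar is flat. Closing.

Emit:
move_arm(series="0.3 0 0 0 0;0.6 0 0 0 0;1 0 0 0 0;1 0 0 0 0;1 0 0 0 0;1 0 0 0 0;1 0 0 0 0", grip_force=40)

```text
time_s: 8.18
tool_pos: [0.5188, -0.2959, 0.043]
tcp_rot: [-3.141, 0.001, 3.112]
contact_force: [-0.5, -0.0, 5.1]
opening: 0.0346
gripper_force: 40.8
```

Emit:
move_arm(series="1 0 0 -0.05 0;1 0 0 -0.12 0;1 0 0 -0.22 0;1 0 0 -0.35 0;1 0 0 -0.5 0;1 0 0 -0.65 0;1 0 0 -0.8 0;1 0 0 -0.8 0")

```text
time_s: 8.85
tool_pos: [0.5206, -0.2968, 0.144]
tcp_rot: [-3.138, 0.007, 3.112]
contact_force: [1.5, -1.0, 0.1]
opening: 0.0352
gripper_force: 40.4
```

```bash
python3 - <<'E'
from h import *
shot('scene','s4');d=shot('wrist','w6');o=observe();print(o['tool_pos'],o['contact_force'],o['opening'],o['gripper_force'])
a=cv2.imread('pics/s4.png')[120:270,150:350];a=cv2.resize(a,(400,300),interpolation=cv2.INTER_CUBIC)
b=cv2.resize(d['image'][84:384,56:456,::-1],(400,300));cv2.imwrite('pics/c6.png',np.hstack([a,b]))
E
```

```text
[ 0.51877547 -0.29565249  0.13954377] [-0.18827669 -0.08546425 -0.73003985] 0.03517193591044178 40.446542501449585
```

View pics/c6.png

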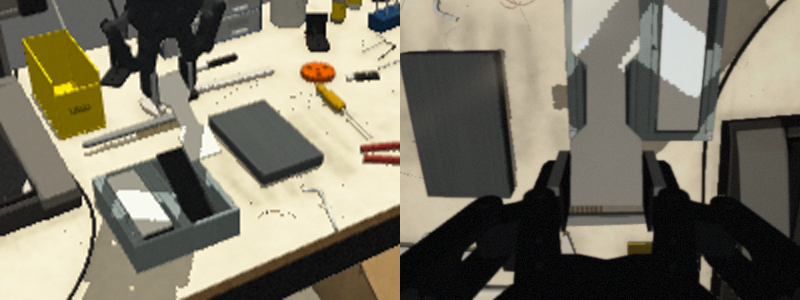

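The bar is held, tilted as expected, with its low end toward the robot. The plain bar is untouched. The whole plate shows at crop (400–515, 50–195), so I check its pose once more in this wrist view.

```bash
python3 - <<'E'
from h import *
d=load('w6');hsv=cv2.cvtColor(d['image'],cv2.COLOR_RGB2HSV)
print([tuple(hsv[p]) for p in((200,110),(200,165),(300,120))])
for hi in(70,80,95,110):
  for c in comps(d['image'],(0,0,15),(180,130,hi),(20,110,175,290),2000):
    q=cv2.approxPolyDP(c,6,True)[:,0];print(hi,q.tolist(),np.round(plane(d,q,.022)[:,:2],3).tolist())
b=load('w6')
P=lambda x,y:(56+x-400,84+y)
for z in(.12,.13,.155):print(z,np.round(plane(d,[P(571,205),P(642,205)],z)[:,:2],4).tolist())
print(np.round(plane(d,[P(400,52),P(502,50),P(426,194),P(511,197)],.022)[:,:2],3).tolist())
E
```

```text
[(np.uint8(30), np.uint8(4), np.uint8(60)), (np.uint8(22), np.uint8(50), np.uint8(97)), (np.uint8(0), np.uint8(0), np.uint8(6))]
70 [[56, 138], [84, 278], [133, 280], [124, 289], [148, 279], [160, 289], [157, 281], [170, 268], [155, 135]] [[0.47, -0.479], [0.615, -0.485], [0.618, -0.432], [0.629, -0.444], [0.617, -0.416], [0.629, -0.405], [0.619, -0.407], [0.604, -0.391], [0.471, -0.388]]
80 [[155, 134], [55, 138], [85, 279], [132, 280], [124, 289], [148, 279], [160, 289], [157, 282], [169, 274]] [[0.47, -0.388], [0.47, -0.48], [0.616, -0.484], [0.618, -0.433], [0.629, -0.444], [0.617, -0.416], [0.629, -0.405], [0.62, -0.407], [0.611, -0.393]]
95 [[55, 138], [84, 279], [131, 280], [124, 289], [145, 279], [159, 289], [174, 286], [157, 284], [171, 269], [159, 135]] [[0.47, -0.48], [0.616, -0.485], [0.618, -0.434], [0.629, -0.444], [0.617, -0.419], [0.629, -0.406], [0.625, -0.39], [0.623, -0.407], [0.605, -0.39], [0.471, -0.384]]
110 [[56, 137], [84, 279], [129, 280], [123, 289], [145, 279], [159, 289], [174, 286], [157, 283], [171, 270], [160, 136]] [[0.469, -0.479], [0.616, -0.485], [0.618, -0.436], [0.629, -0.445], [0.617, -0.419], [0.629, -0.406], [0.625, -0.39], [0.622, -0.407], [0.606, -0.391], [0.472, -0.384]]
0.12 [[0.5595, -0.3193], [0.5607, -0.2736]]
0.13 [[0.5523, -0.3177], [0.5535, -0.2748]]
0.155 [[0.5343, -0.3137], [0.5353, -0.2777]]
[[0.468, -0.479], [0.47, -0.385], [0.615, -0.487], [0.619, -0.396]]
```

Emit:
move_arm(series="1 -0.1 -0.15 0 0;1 -0.2 -0.4 0 0;1 -0.25 -0.6 0 0;1 -0.25 -0.6 0 0")

```text
time_s: 9.28
tool_pos: [0.546, -0.3713, 0.1366]
tcp_rot: [-3.141, -0.001, 3.11]
contact_force: [-0.6, -0.8, -1.1]
opening: 0.0351
gripper_force: 40.4
```

Emit:
move_arm(series="1 -0.12 -0.2 0.05 0;1 -0.27 -0.45 0.2 0;1 -0.27 -0.55 0.4 0;1 -0.27 -0.55 0.52 0;1 -0.27 -0.55 0.57 0;1 -0.27 -0.55 0.57 0;1 -0.27 -0.55 0.57 0")

```text
time_s: 9.87
tool_pos: [0.5762, -0.4339, 0.0694]
tcp_rot: [3.14, -0.001, 3.113]
contact_force: [0.5, -0.4, 0.1]
opening: 0.0347
gripper_force: 40.4
```

Emit:
move_arm(series="1 0 -0.03 0.03 0;1 0 -0.03 0.06 0;1 0 -0.03 0.09 0;1 0 -0.03 0.11 0;1 0 -0.03 0.12 0;1 0 -0.03 0.12 0")

```text
time_s: 10.37
tool_pos: [0.5764, -0.4387, 0.0552]
tcp_rot: [3.141, -0.0, 3.112]
contact_force: [-0.3, 0.2, 0.1]
opening: 0.0349
gripper_force: 40.4
```

Near the expected touchdown (0.055). I lower the grip to 20 N and ease down, moving forward slightly.

Emit:
move_arm(series="1 0 0 0.02 0;1 0 0 0.04 0;1 -0.01 0 0.06 0;1 -0.015 0 0.08 0;1 -0.02 0 0.1 0;1 -0.02 0 0.1 0", grip_force=20)

```text
time_s: 10.87
tool_pos: [0.5803, -0.4397, 0.0446]
tcp_rot: [-3.14, 0.003, 3.113]
contact_force: [4.3, -0.1, 4.6]
opening: 0.0349
gripper_force: 40.4
```

Emit:
move_arm(series="0.9 -0.01 0 0.02 0;0.9 -0.02 0 0.04 0;0.9 -0.03 0 0.06 0;0.9 -0.035 0 0.08 0;0.9 -0.035 0 0.08 0", grip_force=20)

```text
time_s: 11.28
tool_pos: [0.5831, -0.439, 0.0333]
tcp_rot: [3.141, -0.0, 3.113]
contact_force: [2.3, -1.3, 3.9]
opening: 0.0351
gripper_force: 40.2
```

```bash
python3 - <<'E'
from h import *
shot('scene','s7');d=shot('wrist','w7');o=observe();print(o['tool_pos'],o['contact_force'],o['wrist_torque'],o['opening'],o['gripper_force'])
a=cv2.imread('pics/s7.png')[120:270,200:400];a=cv2.resize(a,(400,300),interpolation=cv2.INTER_CUBIC)
b=cv2.resize(d['image'][84:384,56:456,::-1],(400,300));cv2.imwrite('pics/c7.png',np.hstack([a,b]))
E
```

```text
[ 0.58300235 -0.43908169  0.03359442] [ 2.2826311  -0.56325959  2.98340756] [-0.1115967   0.00271405  0.08148864] 0.03505749649506714 40.14462053775787
```

View pics/c7.png

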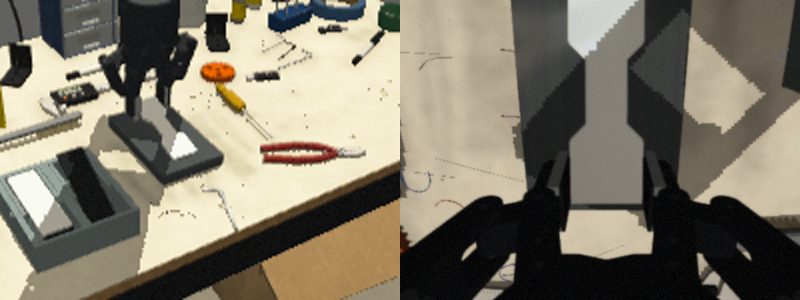

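The bar's low end rests on the plate and it is pivoting in the pads with about 4 N. It lies lengthwise, centred across the plate. Continuing down.

Emit:
move_arm(series="0.9 -0.01 0 0.02 0;0.9 -0.015 0 0.04 0;0.9 -0.02 0 0.055 0;0.9 -0.02 0 0.07 0;0.9 -0.02 0 0.07 0")

```text
time_s: 11.8
tool_pos: [0.5854, -0.439, 0.0248]
tcp_rot: [3.141, -0.0, 3.112]
contact_force: [1.2, -1.0, 3.4]
opening: 0.0349
gripper_force: 40.1
```

Emit:
move_arm(series="0.9 0 0 0.01 0;0.9 0 0 0.02 0;0.9 0 0 0.03 0;0.9 0 0 0.03 0")

```text
time_s: 12.13
tool_pos: [0.5857, -0.4392, 0.0218]
tcp_rot: [-3.141, 0.0, 3.112]
contact_force: [2.3, 0.0, 3.1]
opening: 0.0351
gripper_force: 40.1
```

Emit:
move_arm(series="0.9 0 0 0.01 0;0.9 0 0 0.02 0;0.9 0 0 0.02 0")

```text
time_s: 12.38
tool_pos: [0.5858, -0.4393, 0.0212]
tcp_rot: [3.141, 0.0, 3.112]
contact_force: [-0.9, 2.2, 9.7]
opening: 0.0348
gripper_force: 43.7
```

Emit:
move_arm(series="0.9 0 0 0.01 0;0.9 0 0 0.02 0;0.9 0 0 0.02 0")

```text
time_s: 12.63
tool_pos: [0.5859, -0.4393, 0.0212]
tcp_rot: [3.141, -0.001, 3.112]
contact_force: [-5.6, 5.5, 19.7]
opening: 0.0349
gripper_force: 48.9
```

Fingertips are on the plate. I relieve the force by 3 mm of command, then open.

Emit:
move_arm(series="0.9 0 0 -0.03 0;0.9 0 0 -0.03 0;0.15 0 0 -0.03 0;0.1 0 0 -0.03 0;0 0 0 -0.03 0;-0.2 0 0 -0.03 0;-0.4 0 0 -0.03 0;-0.4 0 0 -0.03 0")

```text
time_s: 13.3
tool_pos: [0.5846, -0.4386, 0.0191]
tcp_rot: [3.14, -0.002, 3.112]
contact_force: [-0.3, -0.8, 1.1]
opening: 0.0597
gripper_force: 0.0
```

```bash
python3 - <<'E'
from h import *
d=shot('wrist','w8');shot('scene','s8');o=observe();print(o['tool_pos'],o['contact_force'],o['opening'],o['gripper_force'])
a=cv2.imread('pics/s8.png')[120:270,200:400];a=cv2.resize(a,(400,300),interpolation=cv2.INTER_CUBIC)
b=cv2.resize(d['image'][84:384,56:456,::-1],(400,300));cv2.imwrite('pics/c8.png',np.hstack([a,b]))
E
```

```text
[ 0.58493514 -0.43876363  0.01963779] [-0.40238449  0.33471394 -0.56358241] 0.05970936019694878 0.0
```

View pics/c8.png

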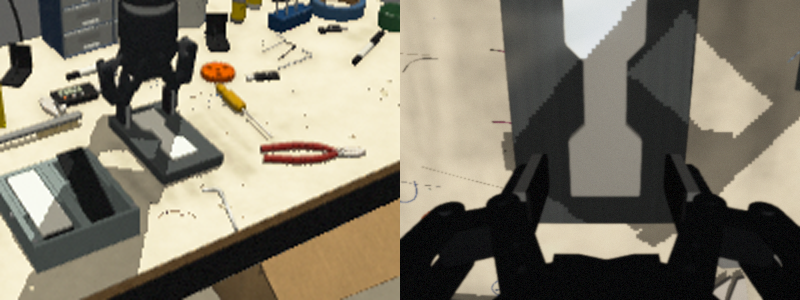

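The bar is free of the pads, lying on the plate between the open fingers (right half: far end at (605,195), aligned with the plate). Lifting clear and checking the pose.

Emit:
move_arm(series="-0.4 0 0 -0.15 0;-0.4 0 0 -0.4 0;-0.4 0 0 -0.7 0;-0.4 0 0 -1 0;-0.4 0 0 -1 0")

```text
time_s: 13.82
tool_pos: [0.5892, -0.4423, 0.1512]
tcp_rot: [-3.132, 0.012, 3.113]
contact_force: [0.8, -1.1, 3.2]
opening: 0.0602
gripper_force: 0.0
```

Emit:
move_arm(series="-0.4 0.3 0.2 -0.3 0;-0.4 0.5 0.3 -0.6 0;-0.4 0.5 0.3 -0.6 0;-0.4 0.5 0.3 -0.6 0;-0.4 0.5 0.3 -0.6 0")

```text
time_s: 14.23
tool_pos: [0.5269, -0.4017, 0.2139]
tcp_rot: [-3.14, 0.002, 3.112]
contact_force: [0.2, 0.4, -0.9]
opening: 0.0596
gripper_force: 0.0
```

```bash
python3 - <<'E'
from h import *
d=shot('wrist','w9');t=shot('top','t9');o=observe();print(o['time_s'],o['tool_pos'],o['contact_force'])
for n,d,roi in(('top',t,(205,130,345,232)),('wrist',d,(0,60,512,384))):
    for c in comps(d['image'],(0,0,150),(180,28,255),roi,150):
        r=cv2.minAreaRect(c)
        if r[1][0]*r[1][1]<6000: print(n,np.round(r[0],1),np.round(plane(d,np.vstack([[r[0]],cv2.boxPoints(r)]),.028)[:,:2],3).tolist())
cv2.imwrite('pics/w9v.png',np.hstack([cv2.resize(d['image'],(400,300)),cv2.resize(t['image'][120:245,190:357],(400,300))])[:,:,::-1])
E
```

```text
14.3333 [ 0.52645093 -0.40123999  0.2110313 ] [-0.37997427 -0.43197897 -0.33449103]
wrist [232.  202.5] [[0.566, -0.437], [0.536, -0.453], [0.537, -0.419], [0.597, -0.421], [0.596, -0.457]]
wrist [230.  148.4] [[0.503, -0.436], [0.488, -0.453], [0.487, -0.419], [0.517, -0.418], [0.518, -0.454]]
wrist [420.3 129. ] [[0.486, -0.227], [0.544, -0.248], [0.429, -0.241], [0.433, -0.207], [0.55, -0.21]]
```

View pics/w9v.png

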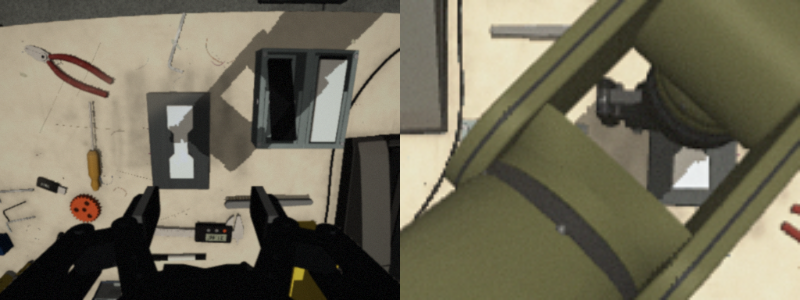

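The wrist view shows the bar flat on the plate, x 0.4875–0.5965, y centre -0.437. That puts its middle within 3 mm of the plate's centre (0.544,-0.437). The plain bar is in its pocket and the robot is clear.

```bash
python3 -c "
from cell import *
print(finish_job())"
```

```text
the job is handed in; nothing more can be done
None
```

I handed the job in with the waisted bar tipped up, carried over and laid flat on the measuring plate, its middle about 2 mm from the plate's centre and its length along the plate; the straight bar still lies in its pocket, and no verdict came back.

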